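# Lock the lid on a storage jar

### The arm

A 7-joint arm with a two-finger parallel gripper is mounted at the origin on the work surface. World frame = base frame: x ahead of the robot, y to its left, z up, the work surface at z = 0. Lengths are in m, angles in rad, forces in N, time in s.
With the tool pointing down it reaches from about 0.425 to 0.825 m from the base axis. Payload 3.6 kg.
Tool frame: the origin (TCP) lies midway between the tips of the shut fingers; the grasp point (between the pads) lies ctrl.grasp_offset behind it (ctrl.grasp_offset is the distance from the TCP to the grasp point, in m); z points along the fingers, y is the line along which they close (so a half turn about z gives the same grasp; the last joint's range is limited). The gripper opens to 93 mm and grips with 3 to 60 N. Pads are 15 mm wide; open, the fingers measure 128 mm over their backs; the gripper's body (75 mm by 188 mm) begins 65 mm behind the grasp point.
Start: joints at [1.115, 0.615, -0.013, 1.423, 0.008, 1.103, -0.04], TCP at [0.271, -0.591, 0.187] pointing down, gripper open.
Joint ranges: [-3.12, 3.12], [-0.3, 2.06], [-1.34, 1.32], [0.26, 2.42], [-1.36, 4.5], [0.01, 1.98], [-2.84, 2.84]. Speed limits (rad/s): [2.79, 2.79, 3.14, 3.14, 3.14, 3.14, 3.14].

### API

Orientations are given as a 3x3 rotation matrix whose columns are the frame's x, y, z axes.
In Python, from cell import get_state, cams, ctrl, trace, spot_point gives the robot as it stands. The module is installed in compiled form; this text tells all that it offers.
- The arm moves only by the tool drive_tool, never from a script. Its arguments are lists of equal length, an entry for each row: "slide": the shift along the tool's x, y, z in m, a list of three; "twist": the turn about the tool's z in degrees. A call has 1 to 5 rows; each row shifts and turns the commanded pose from where the row before left it, along the tool's axes as they then stand; what a row does not reach is not made up. A row lasts 1/8 s, in which the tool goes at most 62.5 mm and 10.7 degrees, less where a joint would pass 70% of its speed; a pose out of reach is approached as far as the arm can. A call with a gripper value outside its range is refused whole. "gripper" is the closure in counts, from 0 (fully open) to 255 (shut), set as the call begins (left out, the last holds). The fingers move at their own pace and stop on an object; the grip force is fixed at half the most. Time passes only in rows, so rows that do not move let the fingers close. It gives the time, the measured TCP pose, the force, the opening and the grip force at its end, in the units of the state.
- get_state(): the state, without advancing time (a new reading comes with each control period).
- cams.get_image(name): name is "scene" or "top" or "wrist"; returns a dict with "color" (420x560x3 uint8, red, green, blue), "fx", "fy", "cx", "cy" (pixels), "dist" ([k1, k2, p1, p2, k3] as OpenCV has them; the pictures are not rectified), "rvec" (rotation vector, rad) and "tvec" (3), from world to camera coordinates, as OpenCV has them; the wrist camera has in their place "T_tool_cam" (4x4, takes a point from camera to tool coordinates, whose origin is the TCP and whose axes are the flange's). Camera axes: x right, y down, z forward; pixel columns grow to the right and rows downward; lengths in m; the calibration is good to about 2 mm. A picture is of the moment at which its call begins: read the wrist's pose just before it. There is no depth.
- ctrl.sign_off(): hands the job in; it is judged then, once.
Trained networks look in the newest picture that a camera, given by its name, has taken for a name from the list of things; names that differ only in an ending like _2 or _b are one class to them, and where a whole thing is asked for, a point or a joint stands for the part that bears it (a point fixed in the world has none). Each returns a list of dicts, best first, with "conf" (0 to 1); they miss things now and then, are a little off and sometimes report something else, mostly with a low value. They report only what shows in the picture. A call takes as long as a camera call. They do not tell look-alikes from the thing itself.
- trace(camera, label): "region" (420x560 bool, what is visible of it) and "rect" ([left, top, width, height] in pixels, round what is visible of it).
- spot_point(camera, label): "location" ([column, row] in pixels: a listed point, or the origin of a listed thing).
The state is a dict: "time_s": time; "joint_pos": joint angles; "joint_velocities": joint speeds; "effort": joint torques, N m; "ee_pos": TCP position; "tool_rot": TCP orientation; "ft_force": force on the tool from outside, world axes, zero at the start; "wrist_torque": the same for the moment, N m; "width": finger opening in m; "finger_force": force on a finger pad.
Only numpy, scipy, OpenCV 4.12 (cv2) and the standard library are available. Lean on these libraries where they do the work, as an engineer would, in place of code of your own. Each camera call takes 0.05 s, during which the arm holds its last target. There are 200 camera calls.

### The job

Close up the open storage jar: take the wooden modelling tool off its mouth and lay it flat in the wide part of the tool tray, then take the lid with the two side tabs, turn it until the tabs match the two notches in the jar's rim, let it down gently until it sits fully home, and twist it about a quarter turn, either way, so that it is locked. Let go, with the lid home and the jar upright. Keep the jar about where it stands (a few centimetres at most) and leave the plain lid, the shut jar, the bowl and the pots where they are.

Things in the scene. Friction and masses are not known exactly. Their poses are not given: they have to be found in the camera images.
- jar: Open round dark-glazed stoneware jar, loose, about 1.1 kg, 125 mm high, 132 mm across at its widest; origin at its foot's centre, z up. Its inward lip, 5 mm thick, leaves a round opening 80 mm across; under the lip is a channel (99 mm across, 7 mm high) above a flat bare-clay seat, a ledge with a 60 mm hole, 12 mm below the rim's top. It is the same after half a turn.
- jar_mouth (a point): Centre of the jar's mouth, level with the rim's top, on the jar's axis, 125 mm above its foot. Rim 112 mm across outside. The two notches lie on this frame's +x and -x.
- jar_notch (a point): Middle of one of the two notches in the jar's lip, at the rim's top, 44.5 mm from the axis on the jar's +x; the other is opposite. Each is 19 mm wide, cut straight down through the lip, from the opening out to 49.5 mm from the axis. The bare seat shows through it from above.
- lid_mid (a point): Centre of the locking lid, half-way up (21 mm above its underside). Loose dark-glazed disc 76 mm across, edge 5 mm thick, middle 8 mm, 0.1 to 0.2 kg, starting knob up on the ware board; same after half a turn. With the tabs through the notches its underside drops onto the seat, this point then 9 mm above jar_mouth; with the tabs still on the rim it stays 12 mm higher.
- lid_knob (a point): Middle of the lid's upright slab knob, 27 mm above the lid's underside. The slab is 40 mm long (along x), 12 mm thick (along y) and stands from the disc's top (8 mm above the underside) to 42 mm: grip it across its thickness, high enough to clear the disc. Same axes as lid_mid.
- lid_tab (a point): Outer end of one of the lid's two bare-clay tabs, 47 mm from its centre along the lid's +x, 2.5 mm above its underside; the other tab is opposite, on -x. Each is 14 mm wide and 5 mm thick, level with the lid's underside, and sticks out 9 mm from the disc. After the quarter turn they lie under the jar's lip. The other lid (plain_lid) has none.
- tool_mid (a point): Centre of the modelling tool, a loose plain wooden bar 190 mm long (along x), 16 mm wide (y), 12 mm thick (z), about 30 g, its ends tapered beyond 55 mm from the centre. It starts lying across the jar's rim.
- tray_in (a point): Centre of the floor of the tray's wide compartment. Grey tray, fixed, 260 mm long (x) and 185 mm wide (y), floor 4 mm thick, walls to 24 mm above the floor and 4 mm thick. The wide compartment is 252 mm (x) by 128 mm (y); beyond its divider (20 mm high) on +y is a narrow one with small tools in it.
- board: Wooden ware board, fixed, 360 mm (x) by 150 mm (y), 18 mm thick, on which the two lids lie; origin at the centre of its underside.
- plain_lid: Bystander: lid of the same size, glaze and slab knob, but with no tabs, beside the other on the board; origin at the centre of its underside.
- shut_jar: Bystander: jar of the same shape, already shut with a round-knobbed lid, 151 mm high, 132 mm across; origin at its foot's centre.
- bowl: Bystander: cream bowl, 136 mm across, 62 mm high; origin at its foot's centre.
- pot_a: Bystander: flared clay pot, 96 mm across, 86 mm high; origin at its foot's centre.
- pot_b: Bystander: flared clay pot, 92 mm across, 82 mm high; origin at its foot's centre.
Mind the look-alikes: they are no part of the job. What is shaped like the part that bears lid_mid but grey or yellow is not meant. Of the things shaped like the part that bears tool_mid, the wooden one is meant.

How it is judged:
By the outcome, as a careful person would: the job done as asked, in the order asked, and still so for the second after the job is handed in, with the robot touching nothing.
It also fails if it takes over 61 s, if anything falls off the work surface, if the arm or the gripper's body presses on something with over 40 N, if the wrist force passes 120 N, or if a joint passes its speed limit or range.

## Working session

There is one attempt and no reset: what is moved stays moved. The work goes in short steps, Python scripts to look and compute and a tool call to move; the robot and the scene stay as the last step left them, time stands still between calls to the robot, and variables do not carry over. Pictures are saved under pics/ and viewed, at most 10 in all, crops included, and the job is handed in when it is done.

Besides the shell and the picture viewer there is one more tool, called as name(argument=value, ...) on one line, values as JSON. drive_tool: Moves the arm, as the interface text tells. Its arguments: {"type":"object","properties":{"slide":{"type":"array"},"twist":{"type":"array"},"gripper":{"type":"number"}},"required":["slide","twist"]}

```bash
mkdir -p pics
cat > h.py <<'E'
import numpy as np, cv2
from cell import get_state, cams, ctrl, trace, spot_point
def img(n):
    s=get_state(); d=cams.get_image(n)
    K=np.array([[d['fx'],0,d['cx']],[0,d['fy'],d['cy']],[0,0,1.]])
    if n=='wrist':
        T=np.eye(4);T[:3,:3]=s['tool_rot'];T[:3,3]=s['ee_pos'];W=T@np.array(d['T_tool_cam'])
    else:
        R=cv2.Rodrigues(np.array(d['rvec'],float))[0];W=np.eye(4);W[:3,:3]=R.T;W[:3,3]=-R.T@np.array(d['tvec'],float).ravel()
    return d['color'],(K,np.array(d['dist'],float),W)
def at_z(c,px,z):
    K,D,W=c
    u=cv2.undistortPoints(np.array(px,float).reshape(-1,1,2),K,D).reshape(-1,2)
    r=np.c_[u,np.ones(len(u))]@W[:3,:3].T; o=W[:3,3]
    return o+r*((z-o[2])/r[:,2])[:,None]
def proj(c,P):
    K,D,W=c; V=np.linalg.inv(W)
    return cv2.projectPoints(np.array(P,float).reshape(-1,1,3),cv2.Rodrigues(V[:3,:3])[0],V[:3,3],K,D)[0].reshape(-1,2)
def save(n,im,crop=None,s=1):
    if crop: l,t,w,h=crop; im=im[t:t+h,l:l+w]
    cv2.imwrite('pics/'+n,cv2.resize(im[...,::-1],None,fx=s,fy=s,interpolation=cv2.INTER_CUBIC))
E
python3 - <<'E'
from h import *
s=get_state();print({k:np.round(v,3).tolist() for k,v in s.items()},ctrl.grasp_offset)
Z=dict(jar_mouth=.125,jar_notch=.125,lid_mid=.039,lid_knob=.045,lid_tab=.0205,tool_mid=.131,tray_in=.004,board=0,plain_lid=.018,shut_jar=0,bowl=0,pot_a=0,pot_b=0,jar=0)
ims=[]
for n in('top','scene'):
    im,c=img(n);ims.append(im);print(n,np.round(c[2][:3,3],2))
    for k,z in Z.items():
        for r in spot_point(n,k)[:3]:
            print(n,k,round(r['conf'],2),np.round(r['location']),np.round(at_z(c,r['location'],z)[0],3))
cv2.imwrite('pics/a.png',np.vstack(ims)[...,::-1][:, :]) if 0 else [save(n+'0.png',i,s=1.4) for n,i in zip(('top','scene'),ims)]
E
```

```text
{'time_s': 0.0, 'joint_pos': [1.115, 0.616, -0.013, 1.425, 0.008, 1.103, -0.04], 'joint_velocities': [0.0, -0.001, 0.002, 0.001, -0.0, -0.0, 0.0], 'effort': [0.0, -45.894, 0.209, -16.574, -0.061, 0.02, 0.0], 'ee_pos': [0.27, -0.59, 0.186], 'tool_rot': [[0.909, 0.417, -0.001], [0.417, -0.909, 0.002], [-0.0, -0.003, -1.0]], 'ft_force': [1.226, 0.77, -0.397], 'wrist_torque': [-0.046, -0.026, 0.035], 'finger_force': 0.0, 'width': 0.093} 0.0188
top [ 0.37 -0.08  1.1 ]
top jar_mouth 0.74 [248. 187.] [ 0.549 -0.006  0.125]
top jar_mouth 0.59 [250. 191.] [ 0.539 -0.011  0.125]
top jar_notch 0.84 [263. 182.] [ 0.561 -0.044  0.125]
top lid_mid 0.7 [407. 180.] [ 0.589 -0.442  0.039]
top lid_mid 0.62 [356. 181.] [ 0.585 -0.301  0.039]
top lid_mid 0.56 [416. 266.] [ 0.353 -0.458  0.039]
top lid_knob 0.81 [359. 183.] [ 0.578 -0.306  0.045]
top lid_knob 0.73 [416. 264.] [ 0.36  -0.458  0.045]
top lid_knob 0.67 [403. 182.] [ 0.583 -0.429  0.045]
top lid_tab 0.81 [406. 283.] [ 0.308 -0.436  0.02 ]
top lid_tab 0.75 [353. 170.] [ 0.62  -0.295  0.02 ]
top lid_tab 0.65 [425. 185.] [ 0.581 -0.499  0.02 ]

[... 1476 characters left out ...]
ne tray_in 0.74 [390. 221.] [0.492 0.279 0.004]
scene tray_in 0.6 [188. 276.] [ 0.607 -0.301  0.004]
scene board 0.96 [195. 236.] [ 0.481 -0.284  0.   ]
scene plain_lid 0.78 [201. 201.] [ 0.376 -0.264  0.018]
scene shut_jar 0.78 [383. 289.] [0.696 0.207 0.   ]
scene bowl 0.9 [315. 297.] [0.7   0.025 0.   ]
scene bowl 0.19 [302. 227.] [0.485 0.022 0.   ]
scene pot_a 0.68 [324. 195.] [0.376 0.106 0.   ]
scene pot_a 0.62 [240. 297.] [ 0.68  -0.168  0.   ]
scene pot_b 0.68 [324. 195.] [0.376 0.106 0.   ]
scene pot_b 0.62 [240. 297.] [ 0.68  -0.168  0.   ]
scene jar 0.71 [299. 225.] [0.477 0.014 0.   ]
scene jar 0.6 [298. 247.] [0.547 0.002 0.   ]
scene jar 0.53 [196. 236.] [ 0.484 -0.282  0.   ]
```

View pics/top0.png

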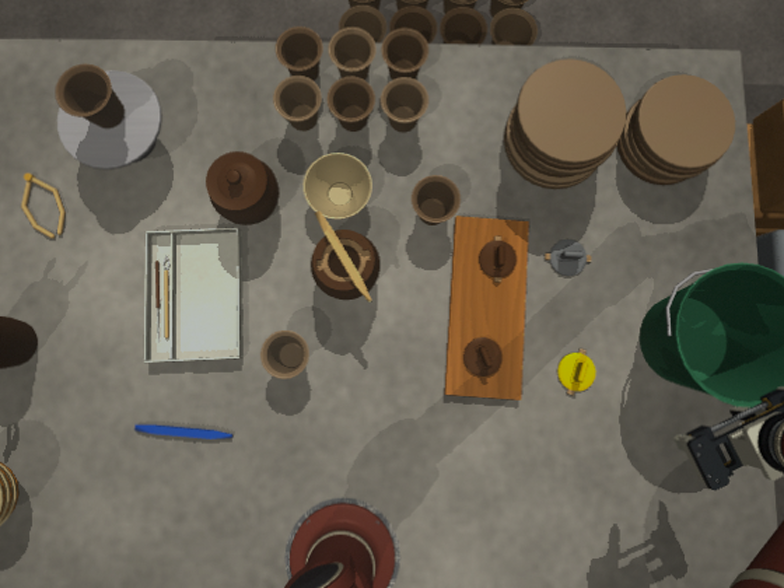

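View pics/scene0.png

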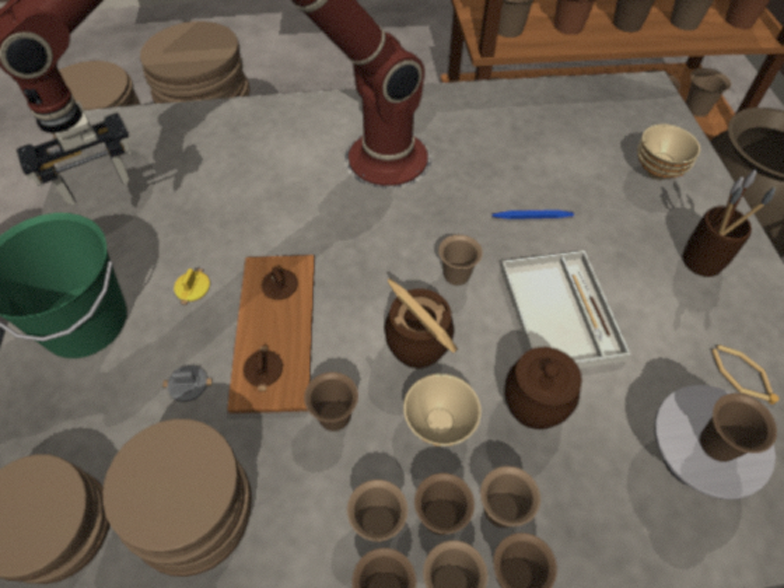

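The top view (pictures at 1.4x) shows four lids. There are two dark ones on the board, at (498,258) and (482,356), plus a grey one at (568,258) and a yellow one at (577,372), both off the board. The dark one at (498,258), native (356,184), seems to have pale tabs, so it fits. The bar across the jar at (344,258) is wooden; the blue one at (184,432) is a look-alike. I'll confirm both in one crop.

Run:
```python
from h import *
im,c=img('top')
save('crop1.png',im,(205,135,220,150),3.5)
# tool orientation from trace
for r in trace('top','tool_mid')[:3]:
    ys,xs=np.nonzero(r['region']);P=at_z(c,np.c_[xs,ys],.133)[:,:2];
    (cx,cy),(w,h),a=cv2.minAreaRect((P*1000).astype(np.float32));v=np.linalg.eigh(np.cov(P.T))[1][:,1]
    print(round(r['conf'],2),r['rect'],cx,cy,w,h,np.degrees(np.arctan2(v[1],v[0])))
for r in trace('top','tray_in')[:1]:
    ys,xs=np.nonzero(r['region']);P=at_z(c,np.c_[xs,ys],.025)[:,:2];print(cv2.minAreaRect((P*1000).astype(np.float32)))
```

```text
0.59 [222.8, 151.5, 45.8, 64.6] 558.0631103515625 -0.07796096801757812 190.16519165039062 18.02507781982422 -148.35280207537136
0.58 [97.4, 302.7, 69.3, 10.6] 246.4161376953125 268.8782043457031 162.76161193847656 15.072599411010742 86.03003502099126
0.31 [291.9, 123.6, 36.7, 36.4] 664.5347290039062 -165.880126953125 92.29402923583984 87.23678588867188 172.1813187425078
((498.65234375, 301.4534912109375), (265.26824951171875, 195.86972045898438), 3.860848903656006)
```

View pics/crop1.png

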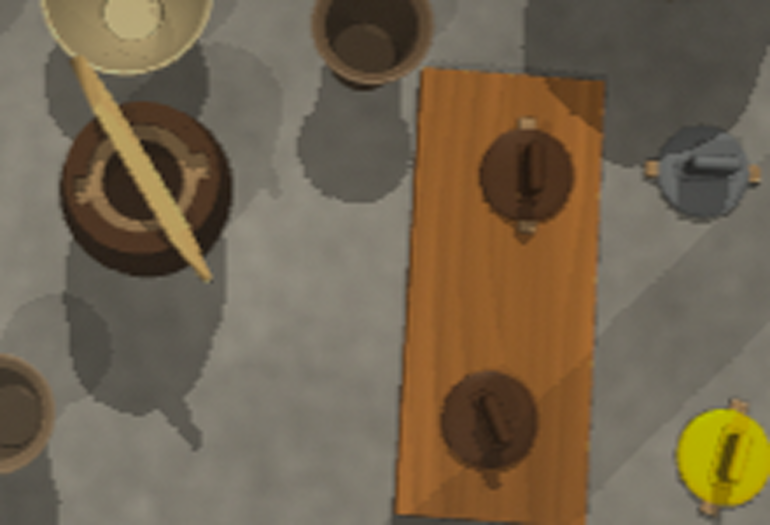

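The upper dark lid on the board has two pale tabs, at crop (528,122) and (525,237), so it is the locking lid. The lower dark one has none. The wooden bar lies across the jar mouth, and the notches show at crop (205,168) and (85,190). Next I go up and over the lid for a wrist look.

```bash
cat >> h.py <<'E'
def go(x,y,z,yaw=None):
    "total slide in current tool axes and twist (yaw = world angle of tool y, mod 180)"
    s=get_state();R=np.array(s['tool_rot']);d=R.T@(np.array([x,y,z])-s['ee_pos'])
    t=None
    if yaw is not None:
        cur=np.degrees(np.arctan2(R[1,1],R[0,1]));e=-(yaw-cur)   # tool z is down
        t=(e+90)%180-90
    print('pos',np.round(s['ee_pos'],4),'j7',round(s['joint_pos'][6],2),'slide mm',np.round(d*1000,1),'twist',t, 't',s['time_s'])
E
python3 - <<'E'
from h import *
im,c=img('top')
P=at_z(c,[[355.9,169.9],[355,202.7]],.023);print('lid',P.mean(0),np.degrees(np.arctan2(*(P[0]-P[1])[[1,0]])))
P=at_z(c,[[263.6,183],[229.3,189.3]],.125);print('jar',P.mean(0),np.degrees(np.arctan2(*(P[0]-P[1])[[1,0]])))
im,_=img('wrist');print(cams.get_image('wrist')['T_tool_cam'])
go(.40,-.38,.40,90);go(.54,-.30,.36,90)
E
```

```text
lid [ 0.57367392 -0.30091762  0.023     ] -2.382258795989188
jar [ 0.55028352 -0.00310573  0.125     ] -78.63867403714738
[[ 9.14278367e-04 -9.61434714e-01 -2.75031735e-01  7.71585128e-02]
 [ 9.99999547e-01  8.06348801e-04  5.05491574e-04 -6.44829568e-04]
 [-2.64225637e-04 -2.75032072e-01  9.61435016e-01 -1.97172479e-01]
 [ 0.00000000e+00  0.00000000e+00  0.00000000e+00  1.00000000e+00]]
pos [ 0.2708 -0.5909  0.187 ] j7 -0.04 slide mm [ 205.3 -137.9 -213. ] twist 24.62632993042726 t 1.8
pos [ 0.2708 -0.5909  0.187 ] j7 -0.04 slide mm [ 365.9 -152.2 -173. ] twist 24.62632993042726 t 1.8
```

drive_tool(slide=[[0.02, -0.02, -0.055], [0.03, -0.03, -0.045], [0.045, -0.03, -0.03], [0.05, -0.03, -0.02], [0.05, -0.025, -0.02]], twist=[0, 0, 0, 0, 0])

```text
time_s: 2.42
ee_pos: [0.3926, -0.3852, 0.3584]
tool_rot: [[0.909, 0.417, 0.001], [0.417, -0.909, -0.001], [0.001, 0.001, -1.0]]
ft_force: [1.2, -0.5, -1.1]
width: 0.0929
finger_force: 0.0
```

drive_tool(slide=[[0.055, -0.01, 0], [0.055, -0.006, 0], [0.05, 0, 0.01], [0, 0, 0], [0, 0, 0]], twist=[0, 0, 0, 10, 10], gripper=150)

```text
time_s: 3.05
ee_pos: [0.5312, -0.3049, 0.3465]
tool_rot: [[0.997, 0.077, -0.001], [0.077, -0.997, 0.001], [-0.001, -0.001, -1.0]]
ft_force: [-0.7, -0.7, -0.1]
width: 0.0476
finger_force: 0.0
```

```bash
cat >> h.py <<'E'
def pts(n,c,k,z,m=4):
    for r in spot_point(n,k)[:m]:
        print(k,round(r['conf'],2),np.round(r['location'],1),np.round(at_z(c,r['location'],z)[0],4))
E
python3 - <<'E'
from h import *
im,c=img('wrist')
pts('wrist',c,'lid_tab',.0205);pts('wrist',c,'lid_knob',.045);pts('wrist',c,'lid_mid',.039)
np.savez('w1.npz',im=im,K=c[0],D=c[1],W=c[2])
save('w1.png',im)
go(.557,-.003,.36,-58.35)
E
```

```text
lid_tab 0.9 [286.3 109.1] [ 0.6224 -0.3     0.0205]
lid_tab 0.73 [406.7 145.5] [ 0.5837 -0.4917  0.0205]
lid_tab 0.31 [252.8 255.2] [ 0.381  -0.262   0.0205]
lid_knob 0.89 [369.3 281.2] [ 0.3596 -0.4597  0.045 ]
lid_knob 0.72 [282.1 137.5] [ 0.5812 -0.2969  0.045 ]
lid_knob 0.57 [380.9 141.6] [ 0.5872 -0.4431  0.045 ]
lid_mid 0.69 [285.4 138.9] [ 0.5792 -0.302   0.039 ]
lid_mid 0.69 [366.4 276.8] [ 0.3644 -0.4554  0.039 ]
lid_mid 0.57 [382.5 142.4] [ 0.5859 -0.4474  0.039 ]
pos [ 0.5306 -0.3056  0.3471] j7 -1.01 slide mm [  51.6 -299.3  -12.9] twist -26.853758817051734 t 3.25
```

View pics/w1.png

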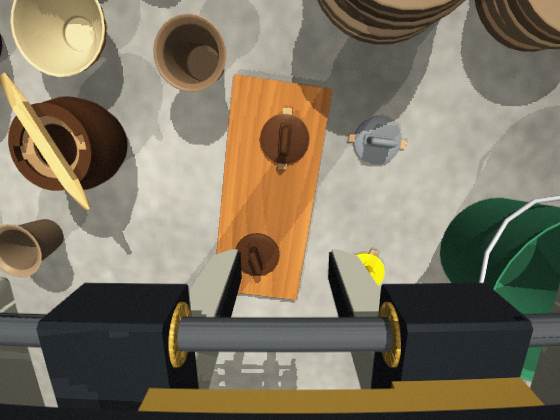

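The wrist picture shows the tabbed lid at (284,138), with tabs at (288,110) and (281,169), and the jar with the wooden bar at (47,140). Moving over the jar.

drive_tool(slide=[[0.01, -0.06, -0.003], [0.01, -0.06, 0], [0.01, -0.06, 0], [0.01, -0.06, 0], [0, -0.06, 0]], twist=[0, 0, 0, 0, 0], gripper=172)

```text
time_s: 3.88
ee_pos: [0.5464, -0.0014, 0.3502]
tool_rot: [[0.997, 0.083, 0.001], [0.083, -0.997, 0.0], [0.001, -0.0, -1.0]]
ft_force: [-0.3, 0.6, -0.7]
width: 0.0303
finger_force: 0.0
```

drive_tool(slide=[[0, 0, 0.04], [0, 0, 0.04], [0, 0, 0.02], [0, 0, 0]], twist=[-9, -9, -9, 0])

```text
time_s: 4.38
ee_pos: [0.5451, -0.0038, 0.2488]
tool_rot: [[0.852, 0.524, -0.004], [0.524, -0.852, 0.0], [-0.003, -0.002, -1.0]]
ft_force: [-0.1, -0.3, 1.0]
width: 0.0302
finger_force: 0.0
```

Run:
```python
from h import *
im,c=img('wrist')
pts('wrist',c,'tool_mid',.131,2);pts('wrist',c,'jar_notch',.125)
for r in trace('wrist','tool_mid')[:2]:
    ys,xs=np.nonzero(r['region']);P=at_z(c,np.c_[xs,ys],.133)[:,:2]
    (cx,cy),(w,h),a=cv2.minAreaRect((P*1000).astype(np.float32));v=np.linalg.eigh(np.cov(P.T))[1][:,1]
    print(round(r['conf'],2),r['rect'],cx,cy,w,h,np.degrees(np.arctan2(v[1],v[0])))
save('w2.png',im)
print(get_state()['width'])
go(.557,-.001,.121,-58.35)
```

```text
tool_mid 0.87 [289.2 184.8] [0.5606 0.001  0.131 ]
jar_notch 0.62 [326.5 203. ] [ 0.5636 -0.041   0.125 ]
0.66 [0.0, 239.4, 50.8, 43.5] 339.3988037109375 197.92959594726562 63.6418342590332 19.43718910217285 84.73912880431006
0.62 [281.3, 84.2, 18.8, 191.3] 558.3074951171875 0.43183135986328125 189.18081665039062 16.187429428100586 -148.69816311281699
0.030180306692486936
pos [ 0.5473 -0.0034  0.2515] j7 -1.14 slide mm [  9.2   2.8 130.6] twist -0.09164806541306803 t 4.575
```

View pics/w2.png

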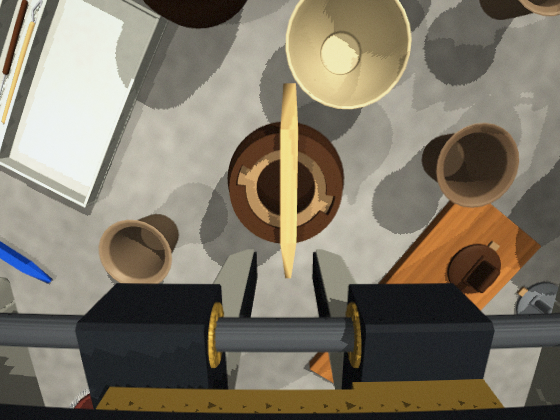

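The picture shows the bar vertical at column 289, centred between the fingers, with notches at (241,176) and (328,203). Descending and gripping.

drive_tool(slide=[[0.0035, 0.0015, 0.04], [0.0035, 0.0015, 0.04], [0, 0, 0.03], [0, 0, 0.02], [0, 0, 0]], twist=[0, 0, 0, 0, 0])

```text
time_s: 5.2
ee_pos: [0.5535, -0.0023, 0.1197]
tool_rot: [[0.852, 0.524, -0.002], [0.524, -0.852, -0.0], [-0.001, -0.001, -1.0]]
ft_force: [-0.3, 0.2, 0.5]
width: 0.0303
finger_force: 0.0
```

drive_tool(slide=[[0, 0, 0], [0, 0, 0], [0, 0, 0]], twist=[0, 0, 0], gripper=230)

```text
time_s: 5.58
ee_pos: [0.5544, -0.0023, 0.121]
tool_rot: [[0.852, 0.524, 0.002], [0.524, -0.852, 0.0], [0.002, 0.001, -1.0]]
ft_force: [0.4, 0.0, 1.1]
width: 0.0098
finger_force: 0.0
```

Run:
```python
from h import *
im,c=img('wrist'); im2,c2=img('scene')
a=cv2.resize(im2[175:275,240:360],(480,400),interpolation=cv2.INTER_CUBIC)
save('w3.png',np.hstack([im[:400,120:440],a]))
s=get_state();print(s['width'],s['finger_force'])
pts('wrist',c,'tool_mid',.131,2)
```

```text
0.009278058089274068 0.0
tool_mid 0.7 [286.8 243.9] [ 0.559  -0.0007  0.131 ]
```

View pics/w3.png

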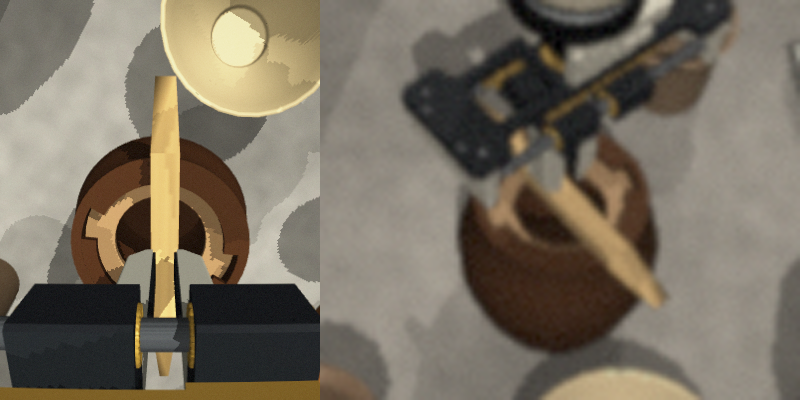

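The bar still lies across the rim with the fingers around it at (165,265), but the opening of 9 mm says nothing is held. I'll check the geometry by projecting it.

Run:
```python
from h import *
im,c=img('wrist');s=get_state();R=np.array(s['tool_rot']);p=s['ee_pos']
print('K',c[0].ravel(),s['ee_pos'],s['width'])
for zz in(0,-.0188,-.04,-.06):
    print(zz,np.round(proj(c,[p+R@[x,y,zz] for x in(-.0075,.0075) for y in(-s['width']/2,s['width']/2)]),1).tolist())
u=np.array([.8544,.5196,0]);m=np.array([.5583,.0004,0])
for h in(.137,.125): print('tool',h,np.round(proj(c,[m+[0,0,h]+u*a for a in(-.095,-.055,0,.055,.095)]),1).tolist())
for row in range(150,380,15):
    L=im[row,250:330].astype(int);y=(L[:,0]-L[:,2]>40)&(L[:,0]>120);xs=np.nonzero(y)[0]+250;print(row,xs.min() if len(xs) else None,xs.max() if len(xs) else None,len(xs))
for r in trace('wrist','tool_mid')[:2]:
    ys,xs=np.nonzero(r['region']);print(r['conf'],r['rect'],[(y,xs[ys==y].min(),xs[ys==y].max()) for y in range(80,380,30) if (ys==y).any()])
```

```text
K [332.25412876   0.         284.3167742    0.         332.25412876
 213.68798288   0.           0.           1.        ] [ 0.55392985 -0.00228266  0.12030896] 0.00958551065377103
0 [[277.5, 256.1], [292.4, 256.1], [277.3, 234.1], [292.6, 234.1]]
-0.0188 [[276.8, 268.8], [293.2, 268.8], [276.7, 245.0], [293.4, 245.0]]
-0.04 [[276.0, 286.3], [294.2, 286.3], [275.8, 260.1], [294.5, 260.1]]
-0.06 [[275.0, 306.8], [295.4, 306.8], [274.7, 278.0], [295.8, 278.0]]
tool 0.137 [[284.0, 379.3], [284.4, 328.5], [285.0, 247.5], [285.8, 151.9], [286.4, 72.9]]
tool 0.125 [[284.0, 366.7], [284.4, 317.7], [285.0, 240.2], [285.7, 149.9], [286.2, 75.9]]
150 271 300 30
165 271 300 30
180 271 299 29
195 250 310 55
210 271 329 34
225 271 298 28
240 271 329 32
255 276 329 24
270 277 329 19
285 276 293 18
300 276 293 18
315 258 311 29
330 257 260 4
345 257 311 5
360 257 291 21
375 283 288 6
0.87 [269.2, 74.9, 34.7, 296.7] [(80, np.int64(275), np.int64(297)), (110, np.int64(273), np.int64(298)), (140, np.int64(271), np.int64(299)), (170, np.int64(271), np.int64(299)), (200, np.int64(270), np.int64(300)), (230, np.int64(270), np.int64(298)), (260, np.int64(277), np.int64(292)), (290, np.int64(276), np.int64(293))]
0.2 [190.1, 140.4, 180.3, 144.3] [(140, np.int64(250), np.int64(311)), (170, np.int64(210), np.int64(352)), (200, np.int64(198), np.int64(365)), (230, np.int64(191), np.int64(368)), (260, np.int64(194), np.int64(366))]
```

drive_tool(slide=[[0, 0, 0], [0, 0, 0]], twist=[0, 0], gripper=182)

```text
time_s: 6.08
ee_pos: [0.5538, -0.0023, 0.12]
tool_rot: [[0.851, 0.524, -0.0], [0.524, -0.851, 0.0], [-0.0, -0.0, -1.0]]
ft_force: [-0.7, -0.9, -0.7]
width: 0.0239
finger_force: 0.0
```

drive_tool(slide=[[0, 0, 0.005], [0, 0, 0.005], [0, 0, 0.003], [0, 0, 0]], twist=[0, 0, 0, 0])

```text
time_s: 6.58
ee_pos: [0.5536, -0.0023, 0.1067]
tool_rot: [[0.851, 0.524, -0.001], [0.524, -0.851, 0.0], [-0.001, -0.0, -1.0]]
ft_force: [0.2, 0.0, -0.8]
width: 0.0268
finger_force: 0.0
```

drive_tool(slide=[[0, 0, 0], [0, 0, 0], [0, 0, 0]], twist=[0, 0, 0], gripper=230)

```text
time_s: 6.95
ee_pos: [0.5539, -0.0023, 0.1072]
tool_rot: [[0.851, 0.524, 0.0], [0.524, -0.851, 0.0], [0.0, 0.0, -1.0]]
ft_force: [0.1, -1.0, -0.4]
width: 0.0096
finger_force: 0.0
```

Run:
```python
from h import *
im,c=img('wrist');s=get_state();R=np.array(s['tool_rot']);p=np.array(s['ee_pos'])
np.savez('w4.npz',im=im,K=c[0],D=c[1],W=c[2],p=p,R=R)
v=im[60:300,180:390].copy()
save('w4.png',im,(180,190,200,150),4)
for zz in(0,-.0188,-.03): print(zz,np.round(proj(c,[p+R@[x,-.005,zz] for x in(-.0075,.0075)]),1).tolist())
```

```text
0 [[277.2, 256.2], [277.1, 234.1]]
-0.0188 [[276.5, 268.9], [276.4, 245.0]]
-0.03 [[276.1, 277.6], [275.9, 252.6]]
```

View pics/w4.png

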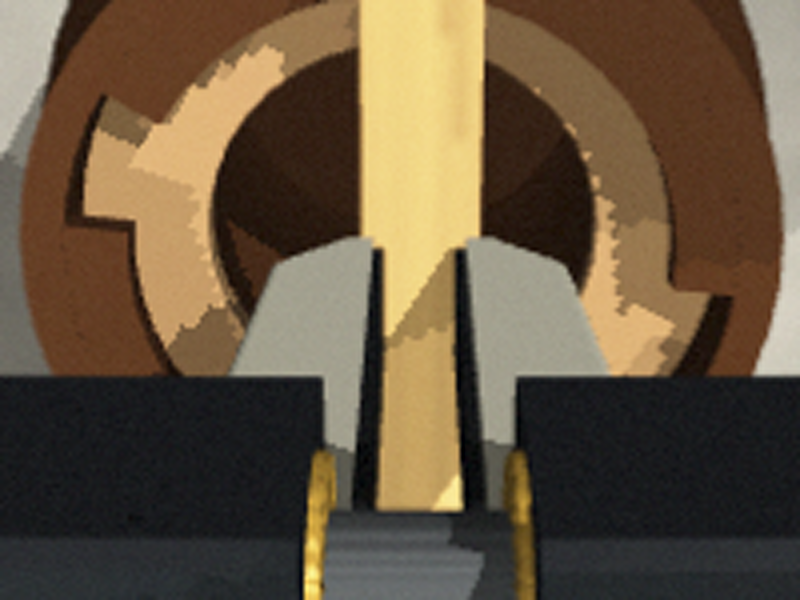

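The tips show at crop (372,240), over the bar rather than beside it. Their row, and the gap's size in pixels, put the real tips about 30 mm behind the reported TCP. I'll open, go lower and watch the force.

drive_tool(slide=[[0, 0, 0], [0, 0, 0]], twist=[0, 0], gripper=182)

```text
time_s: 7.25
ee_pos: [0.5538, -0.0023, 0.1071]
tool_rot: [[0.851, 0.524, -0.0], [0.524, -0.851, 0.0], [0.0, -0.0, -1.0]]
ft_force: [-0.4, -0.1, 0.3]
width: 0.0241
finger_force: 0.0
```

drive_tool(slide=[[0, 0, 0.005], [0, 0, 0.005], [0, 0, 0.004], [0, 0, 0]], twist=[0, 0, 0, 0])

```text
time_s: 7.75
ee_pos: [0.5535, -0.0023, 0.0925]
tool_rot: [[0.851, 0.524, -0.001], [0.524, -0.851, 0.0], [-0.001, -0.001, -1.0]]
ft_force: [-0.2, 0.4, 0.1]
width: 0.0267
finger_force: 0.0
```

drive_tool(slide=[[0, 0, 0], [0, 0, 0], [0, 0, 0]], twist=[0, 0, 0], gripper=230)

```text
time_s: 8.12
ee_pos: [0.5539, -0.0023, 0.0932]
tool_rot: [[0.852, 0.524, 0.0], [0.524, -0.852, 0.0], [0.0, 0.0, -1.0]]
ft_force: [-0.1, -0.9, 0.2]
width: 0.0155
finger_force: 30.0
```

Gripped: opening 15.5 mm, 30 N. Lifting and carrying it to the tray.

drive_tool(slide=[[0, 0, -0.02], [0, 0, -0.05], [0.005, -0.015, -0.04], [0.02, -0.053, 0], [0.02, -0.053, 0]], twist=[0, 0, 0, 0, 0])

```text
time_s: 8.75
ee_pos: [0.5289, 0.1253, 0.204]
tool_rot: [[0.853, 0.523, 0.002], [0.523, -0.853, 0.001], [0.002, 0.001, -1.0]]
ft_force: [0.8, 0.1, -0.5]
width: 0.0156
finger_force: 30.0
```

drive_tool(slide=[[0.02, -0.053, 0], [0.02, -0.053, 0], [0.015, -0.04, 0], [0, 0, 0.01], [0, 0, 0.01]], twist=[0, 0, 0, 10, 10])

```text
time_s: 9.38
ee_pos: [0.4985, 0.2783, 0.1828]
tool_rot: [[0.98, 0.198, 0.0], [0.198, -0.98, 0.0], [0.0, -0.0, -1.0]]
ft_force: [-1.1, -0.6, -0.5]
width: 0.0158
finger_force: 30.0
```

drive_tool(slide=[[0, 0, 0.02], [0, 0, 0.02], [0, 0, 0]], twist=[9, 0, 0])

```text
time_s: 9.75
ee_pos: [0.4977, 0.2769, 0.1417]
tool_rot: [[0.999, 0.046, -0.003], [0.046, -0.999, -0.002], [-0.003, 0.002, -1.0]]
ft_force: [0.4, -0.8, -0.2]
width: 0.0154
finger_force: 30.0
```

Run:
```python
from h import *
im,c=img('wrist')
pts('wrist',c,'tray_in',.004,2); pts('wrist',c,'tool_mid',get_state()['ee_pos'][2]+.038,2)
for r in trace('wrist','tray_in')[:1]: print(r['rect'])
print(get_state()['width'])
save('w5.png',im)
go(.5,.278,-.024,-87)
```

```text
tray_in 0.76 [281.8 189.4] [0.5041 0.2802 0.004 ]
tool_mid 0.59 [286.  260.8] [0.5045 0.2771 0.1816]
[147.1, 48.7, 212.0, 266.9]
0.015544333040770136
pos [0.4996 0.2779 0.1441] j7 -2.14 slide mm [1.000e-01 1.000e-01 1.681e+02] twist -0.3752124939423851 t 9.95
```

View pics/w5.png

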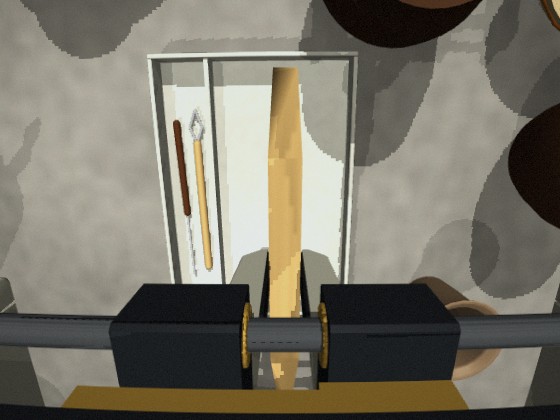

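The bar points along the wide compartment: column 285, between the divider at 212 and the wall at 350. Lowering.

drive_tool(slide=[[0.003, 0, 0.05], [0.003, 0, 0.05], [0, 0, 0.04], [0, 0, 0.015], [0, 0, 0.007]], twist=[0, 0, 0, 0, 0])

```text
time_s: 10.58
ee_pos: [0.5057, 0.2782, -0.0186]
tool_rot: [[0.999, 0.046, 0.001], [0.046, -0.999, 0.001], [0.001, -0.001, -1.0]]
ft_force: [0.6, 0.4, 0.5]
width: 0.0158
finger_force: 30.0
```

drive_tool(slide=[[0, 0, 0.003], [0, 0, 0.002], [0, 0, 0]], twist=[0, 0, 0])

```text
time_s: 10.95
ee_pos: [0.5055, 0.2781, -0.0231]
tool_rot: [[0.999, 0.046, 0.001], [0.046, -0.999, 0.001], [0.001, -0.001, -1.0]]
ft_force: [0.5, -0.7, 0.5]
width: 0.016
finger_force: 30.0
```

drive_tool(slide=[[0, 0, 0.002], [0, 0, 0.002], [0, 0, 0]], twist=[0, 0, 0])

```text
time_s: 11.32
ee_pos: [0.5051, 0.2779, -0.0272]
tool_rot: [[0.999, 0.046, 0.0], [0.046, -0.999, 0.0], [0.0, -0.0, -1.0]]
ft_force: [-0.9, -0.7, 4.9]
width: 0.0157
finger_force: 32.5
```

The bar touches down, with 5 N up. Releasing it and heading back over the empty jar mouth.

drive_tool(slide=[[0, 0, 0], [0, 0, 0]], twist=[0, 0], gripper=150)

```text
time_s: 11.58
ee_pos: [0.5058, 0.2804, -0.0272]
tool_rot: [[0.999, 0.047, 0.002], [0.047, -0.999, 0.004], [0.003, -0.004, -1.0]]
ft_force: [-0.5, 3.8, 4.2]
width: 0.0313
finger_force: 2.3
```

drive_tool(slide=[[0, 0, -0.04], [0, 0, -0.06], [0, 0, -0.06], [0, 0.015, -0.055], [0, 0.055, -0.02]], twist=[0, 0, 0, 0, 0])

```text
time_s: 12.2
ee_pos: [0.5091, 0.2108, 0.2102]
tool_rot: [[0.999, 0.052, 0.005], [0.052, -0.999, 0.004], [0.005, -0.004, -1.0]]
ft_force: [0.6, -1.1, -0.5]
width: 0.0385
finger_force: 0.0
```

drive_tool(slide=[[0.01, 0.055, 0], [0.01, 0.055, 0], [0.01, 0.055, 0], [0.015, 0.045, 0], [0, 0, 0]], twist=[5, 0, 0, 0, 0])

```text
time_s: 12.82
ee_pos: [0.5489, -0.0099, 0.2061]
tool_rot: [[0.999, -0.052, -0.002], [-0.052, -0.999, -0.004], [-0.002, 0.004, -1.0]]
ft_force: [0.4, 0.7, 0.4]
width: 0.0384
finger_force: 0.0
```

Run:
```python
from h import *
im,c=img('wrist')
np.savez('w6.npz',im=im,K=c[0],D=c[1],W=c[2])
pts('wrist',c,'jar_mouth',.125,1);pts('wrist',c,'jar_notch',.125)
# top-down rectified patch of rim plane, 0.25mm/px, and circle find
q=np.float32([[0,0],[799,0],[799,599],[0,599]])
W0=np.array([[.551+(300-v)*.00025,-.003+(400-u)*.00025,.125] for u,v in q])
H=cv2.getPerspectiveTransform(proj(c,W0).astype(np.float32),q)
p=cv2.warpPerspective(im,H,(800,600),flags=cv2.INTER_CUBIC)
g=cv2.medianBlur(cv2.cvtColor(p,cv2.COLOR_RGB2GRAY),7)
for lo,hi in((150,172),(185,208),(212,236)):
    C=cv2.HoughCircles(g,cv2.HOUGH_GRADIENT,1.5,50,param1=60,param2=25,minRadius=lo,maxRadius=hi)
    if C is not None: print([(round(.551+(300-v)*.00025,4),round(-.003+(400-u)*.00025,4),r*.25) for u,v,r in C[0][:2]])
cv2.imwrite('pics/jar_rect.png',p[...,::-1]);cv2.imwrite('j.png',p[...,::-1])
go(.565,-.301,.2,-92)
```

```text
jar_mouth 0.67 [535.9 108.4] [ 0.6261 -0.2232  0.125 ]
jar_notch 0.3 [250.2  39.8] [0.6861 0.0098 0.125 ]
[(np.float32(0.5531), np.float32(0.0008), np.float32(40.275)), (np.float32(0.5673), np.float32(-0.0052), np.float32(41.1375))]
[(np.float32(0.5666), np.float32(0.0027), np.float32(51.7625)), (np.float32(0.5456), np.float32(-0.0026), np.float32(48.4625))]
[(np.float32(0.5534), np.float32(0.0004), np.float32(56.3)), (np.float32(0.5658), np.float32(-0.0037), np.float32(53.4125))]
pos [ 0.5485 -0.0021  0.2064] j7 -1.67 slide mm [ 28.6 298.    6.2] twist -0.3145846449160814 t 12.975
```

View pics/jar_rect.png

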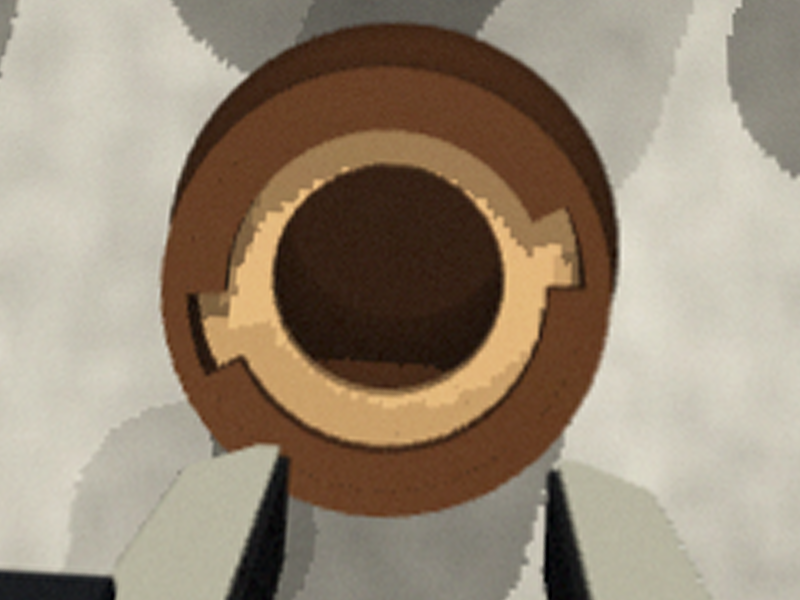

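The rectified picture has the mouth at (386,291) and notches at (577,247) and (196,335), so the notch axis lies at about -77° and the jar centre near (0.553, 0.000). The arm was still settling, so I'll repeat that measurement now it is at rest, then go on to the lid.

```bash
cat >> h.py <<'E'
def rect(im,c,x0,y0,z,w=800,h=600,s=.00025):
    q=np.float32([[0,0],[w-1,0],[w-1,h-1],[0,h-1]])
    W0=np.array([[x0+(h/2-v)*s,y0+(w/2-u)*s,z] for u,v in q])
    # undistort-aware dense remap
    u,v=np.meshgrid(np.arange(w),np.arange(h));P=np.stack([x0+(h/2-v)*s,y0+(w/2-u)*s,np.full(u.shape,z)],-1)
    m=proj(c,P.reshape(-1,3)).reshape(h,w,2).astype(np.float32)
    return cv2.remap(im,m[...,0],m[...,1],cv2.INTER_CUBIC)
def circ(p,x0,y0,lo,hi,s=.00025):
    g=cv2.medianBlur(cv2.cvtColor(p,cv2.COLOR_RGB2GRAY),7)
    C=cv2.HoughCircles(g,cv2.HOUGH_GRADIENT,1.5,50,param1=60,param2=25,minRadius=int(lo/s),maxRadius=int(hi/s))
    h,w=g.shape
    return [] if C is None else [np.round([x0+(h/2-v)*s,y0+(w/2-u)*s,r*s],4).tolist() for u,v,r in C[0][:2]]
E
python3 - <<'E'
from h import *
im,c=img('wrist');p=rect(im,c,.553,0,.125)
print(circ(p,.553,0,.0375,.043),circ(p,.553,0,.053,.059))
# polar profile between r=44.5 and 47: pale seat = notch
cx,cy=.5533,.0004
for r in(.043,.0455,.047):
    a=np.radians(np.arange(0,360,1));u=400-(cy+r*np.sin(a)-0)/.00025;v=300-(cx+r*np.cos(a)-.553)/.00025
    hsv=p[np.clip(v.round().astype(int),0,599),np.clip(u.round().astype(int),0,799)].astype(int)
    print(r,np.nonzero((hsv[:,1]>100))[0].tolist())
cv2.imwrite('j2.png',p[...,::-1])
go(.565,-.301,.2,-92)
E
```

```text
[[0.5543000102043152, 0.00039999998989515007, 0.03920000046491623], [0.5673999786376953, -0.005900000222027302, 0.03999999910593033]] [[0.5527999997138977, 0.0007999999797903001, 0.05559999868273735], [0.5651999711990356, -0.002199999988079071, 0.05350000038743019]]
0.043 [99, 100, 101, 102, 103, 104, 105, 106, 107, 108, 109, 110, 111, 112, 113, 272, 273, 274, 275, 276, 277, 278, 279, 280, 281, 282, 283, 284, 285, 286, 287, 288, 289, 290, 291, 292, 293, 294]
0.0455 [95, 96, 99, 100, 101, 102, 103, 104, 105, 106, 107, 108, 109, 110, 111, 112, 113, 272, 273, 274, 275, 276, 277, 278, 282, 283, 284, 285, 286, 287, 288, 289, 290, 291, 292, 293, 294]
0.047 [282, 283, 284, 285, 286, 287, 288, 289, 290, 291, 292, 293, 294]
pos [ 0.5485 -0.0014  0.2066] j7 -1.67 slide mm [ 28.2 298.7   6.3] twist -0.23501339358907103 t 13.025
```

drive_tool(slide=[[0.005, 0.06, 0], [0.005, 0.06, 0], [0.005, 0.06, 0], [0.005, 0.06, 0], [0.002, 0.055, 0.02]], twist=[0, 0, 0, 0, 0])

```text
time_s: 13.65
ee_pos: [0.561, -0.2993, 0.1884]
tool_rot: [[0.999, -0.039, 0.004], [-0.039, -0.999, -0.001], [0.004, 0.001, -1.0]]
ft_force: [0.2, 0.8, -0.7]
width: 0.0386
finger_force: 0.0
```

drive_tool(slide=[[0, 0.003, 0.04], [0, 0, 0.02], [0, 0, 0], [0, 0, 0]], twist=[0, 0, 0, 0])

```text
time_s: 14.15
ee_pos: [0.5601, -0.3007, 0.1281]
tool_rot: [[0.999, -0.039, 0.002], [-0.039, -0.999, -0.0], [0.002, 0.0, -1.0]]
ft_force: [0.3, 0.9, 0.2]
width: 0.0384
finger_force: 0.0
```

Run:
```python
from h import *
im,c=img('wrist')
pts('wrist',c,'lid_tab',.0205);pts('wrist',c,'lid_knob',.045,2);pts('wrist',c,'lid_mid',.039,2)
p=rect(im,c,.574,-.301,.023);print(circ(p,.574,-.301,.035,.041))
cv2.imwrite('pics/lid_rect.png',p[...,::-1])
go(.574,-.301,0,-92.4)
```

```text
lid_tab 0.86 [282.4 133.6] [ 0.6246 -0.3007  0.0205]
lid_tab 0.69 [481.1 167.2] [ 0.5882 -0.4857  0.0205]
lid_knob 0.71 [443.5 168.9] [ 0.5916 -0.4377  0.045 ]
lid_knob 0.69 [281.  189.5] [ 0.5787 -0.2978  0.045 ]
lid_mid 0.68 [445.1 168.5] [ 0.5909 -0.442   0.039 ]
lid_mid 0.67 [281.1 189.8] [ 0.5772 -0.2978  0.039 ]
[[0.5791000127792358, -0.3001999855041504, 0.03750000149011612]]
pos [ 0.5597 -0.3016  0.1284] j7 -1.16 slide mm [ 14.   -1.3 128.4] twist 0.06018255793156868 t 14.35
```

View pics/lid_rect.png

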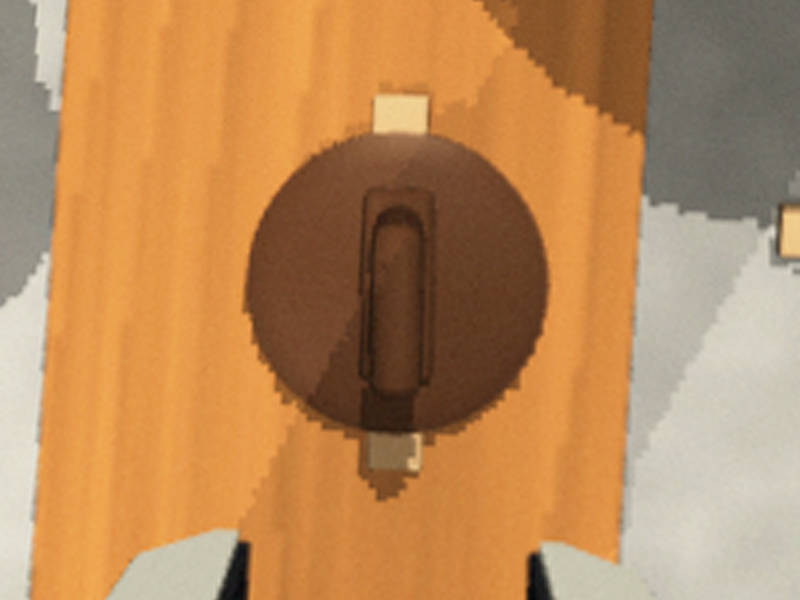

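The picture shows tab ends at (402,95) and (392,471), so the lid centre is at (0.578, -0.300) and its axis at -1.5°. Descending on the knob.

drive_tool(slide=[[0.009, -0.001, 0.04], [0.009, -0.001, 0.04], [0, 0, 0.03], [0, 0, 0.013], [0, 0, 0.005]], twist=[-0.7, 0, 0, 0, 0])

```text
time_s: 14.98
ee_pos: [0.5772, -0.3005, -0.0008]
tool_rot: [[1.0, -0.029, 0.0], [-0.029, -1.0, -0.0], [0.0, 0.0, -1.0]]
ft_force: [-0.4, 0.2, 1.2]
width: 0.0382
finger_force: 0.0
```

drive_tool(slide=[[0, 0, 0], [0, 0, 0], [0, 0, 0], [0, 0, 0]], twist=[0, 0, 0, 0], gripper=240)

```text
time_s: 15.48
ee_pos: [0.5775, -0.3007, 0.0]
tool_rot: [[1.0, -0.029, 0.001], [-0.029, -1.0, -0.001], [0.001, 0.001, -1.0]]
ft_force: [-0.3, -0.3, 2.4]
width: 0.0118
finger_force: 30.0
```

Knob held: opening 11.8 mm, 30 N. Lifting, carrying to the jar and turning by about -105°.

drive_tool(slide=[[0, 0, -0.02], [0, 0, -0.06], [0, -0.01, -0.06], [-0.008, -0.05, -0.03], [-0.008, -0.06, 0]], twist=[0, 0, 0, 0, 0])

```text
time_s: 16.1
ee_pos: [0.5665, -0.1806, 0.1736]
tool_rot: [[0.999, -0.032, 0.009], [-0.032, -0.999, -0.003], [0.009, 0.003, -1.0]]
ft_force: [0.1, 0.9, -2.4]
width: 0.012
finger_force: 30.0
```

drive_tool(slide=[[-0.008, -0.06, 0], [-0.008, -0.06, 0], [-0.001, -0.06, 0], [0, 0, 0], [0, 0, 0]], twist=[0, 0, 0, -10.5, -10.5])

```text
time_s: 16.73
ee_pos: [0.5526, 0.0022, 0.1702]
tool_rot: [[0.941, 0.34, 0.001], [0.34, -0.941, -0.0], [0.001, 0.001, -1.0]]
ft_force: [0.5, -0.5, -1.3]
width: 0.0117
finger_force: 30.0
```

drive_tool(slide=[[0, 0, 0], [0, 0, 0], [0, 0, 0], [0, 0, 0], [0, 0, 0]], twist=[-10.5, -10.5, -10.5, -10.5, -10.5])

```text
time_s: 17.35
ee_pos: [0.5526, 0.0003, 0.1701]
tool_rot: [[0.306, 0.952, 0.001], [0.952, -0.306, -0.001], [-0.0, 0.001, -1.0]]
ft_force: [0.1, 0.3, -1.2]
width: 0.012
finger_force: 30.0
```

drive_tool(slide=[[0, 0, 0], [0, 0, 0], [0, 0, 0], [0, 0, 0], [0, 0, 0]], twist=[-10.5, -10.5, -10.4, 0, 0])

```text
time_s: 17.98
ee_pos: [0.5527, 0.0004, 0.1696]
tool_rot: [[-0.226, 0.974, 0.001], [0.974, 0.226, -0.0], [-0.0, 0.0, -1.0]]
ft_force: [-0.3, 0.0, -1.8]
width: 0.0119
finger_force: 30.0
```

Run:
```python
from h import *
im,c=img('wrist');s=get_state();R=np.array(s['tool_rot']);p=np.array(s['ee_pos'])
go(.5534,.0005,.125,13.2);print(s['width'],s['finger_force'])
print('lid tab +x expected',proj(c,[p+R@[.047,0,-.0205]]),'centre',proj(c,[p+R@[0,0,-.018]]))
pts('wrist',c,'lid_tab',p[2]+.0205,3)
np.savez('w8.npz',im=im,K=c[0],D=c[1],W=c[2],p=p,R=R)
```

```text
pos [5.527e-01 4.000e-04 1.695e-01] j7 -0.11 slide mm [-0.1  0.7 44.5] twist -0.10374273234305065 t 18.025
0.011777004250841366 29.99342679977417
lid tab +x expected [[283.16292283 176.99807904]] centre [[283.23623906 256.21695343]]
lid_tab 0.63 [282.4 175.7] [0.5415 0.0468 0.19  ]
```

The tab shows at (282,176), where expected, within 1 mm and 0.5°. Lowering gently.

drive_tool(slide=[[-0.0007, 0.0007, 0.025], [0, 0, 0.02], [0, 0, 0.008], [0, 0, 0.004], [0, 0, 0]], twist=[0, 0, 0, 0, 0])

```text
time_s: 18.7
ee_pos: [0.5539, 0.0002, 0.1125]
tool_rot: [[-0.229, 0.973, 0.001], [0.973, 0.229, 0.0], [-0.0, 0.001, -1.0]]
ft_force: [-0.2, 0.3, -1.1]
width: 0.0119
finger_force: 30.0
```

drive_tool(slide=[[0, 0, 0.003], [0, 0, 0.003], [0, 0, 0.002], [0, 0, 0]], twist=[0, 0, 0, 0])

```text
time_s: 19.2
ee_pos: [0.5534, 0.0, 0.1039]
tool_rot: [[-0.229, 0.973, -0.0], [0.973, 0.229, 0.0], [0.0, -0.0, -1.0]]
ft_force: [-0.1, 0.1, -0.4]
width: 0.0118
finger_force: 30.0
```

drive_tool(slide=[[0, 0, 0.003], [0, 0, 0.002], [0, 0, 0.002], [0, 0, 0]], twist=[0, 0, 0, 0])

```text
time_s: 19.7
ee_pos: [0.5534, 0.0001, 0.0969]
tool_rot: [[-0.229, 0.973, -0.0], [0.973, 0.229, 0.0], [0.0, -0.0, -1.0]]
ft_force: [-0.2, 0.9, 0.1]
width: 0.012
finger_force: 30.0
```

drive_tool(slide=[[0, 0, 0.001], [0, 0, 0.001], [0, 0, 0.001], [0, 0, 0]], twist=[0, 0, 0, 0])

```text
time_s: 20.2
ee_pos: [0.5536, 0.0, 0.095]
tool_rot: [[-0.229, 0.974, 0.0], [0.974, 0.229, -0.0], [-0.0, 0.0, -1.0]]
ft_force: [-1.0, -0.9, 4.3]
width: 0.012
finger_force: 30.0
```

Home at z = 0.095, as predicted. Easing off 1 mm and twisting a quarter turn.

drive_tool(slide=[[0, 0, -0.001], [0, 0, 0], [0, 0, 0], [0, 0, 0], [0, 0, 0]], twist=[0, 6, 8, 8, 8])

```text
time_s: 20.82
ee_pos: [0.5539, 0.0007, 0.095]
tool_rot: [[0.292, 0.956, 0.001], [0.956, -0.292, 0.001], [0.001, 0.0, -1.0]]
ft_force: [-0.2, 0.2, -0.8]
width: 0.0119
finger_force: 30.0
```

drive_tool(slide=[[0, 0, 0], [0, 0, 0], [0, 0, 0], [0, 0, 0], [0, 0, 0]], twist=[8, 8, 8, 8, 8])

```text
time_s: 21.45
ee_pos: [0.554, 0.0007, 0.095]
tool_rot: [[0.839, 0.545, 0.001], [0.545, -0.839, 0.001], [0.001, -0.0, -1.0]]
ft_force: [-1.2, 0.1, -0.7]
width: 0.0119
finger_force: 30.0
```

drive_tool(slide=[[0, 0, 0], [0, 0, 0], [0, 0, 0], [0, 0, 0]], twist=[8, 8, 4, 0])

```text
time_s: 21.95
ee_pos: [0.5539, 0.0006, 0.095]
tool_rot: [[0.973, 0.23, 0.001], [0.23, -0.973, 0.0], [0.001, -0.0, -1.0]]
ft_force: [-0.5, 0.9, -0.6]
width: 0.0116
finger_force: 30.0
```

drive_tool(slide=[[0, 0, 0.001], [0, 0, 0]], twist=[0, 0])

```text
time_s: 22.2
ee_pos: [0.5539, 0.0006, 0.095]
tool_rot: [[0.973, 0.23, 0.001], [0.23, -0.973, 0.001], [0.001, -0.001, -1.0]]
ft_force: [-1.8, 0.9, 6.3]
width: 0.0122
finger_force: 30.0
```

drive_tool(slide=[[0, 0, 0], [0, 0, 0], [0, 0, 0]], twist=[0, 0, 0], gripper=160)

```text
time_s: 22.58
ee_pos: [0.5534, -0.0002, 0.0938]
tool_rot: [[0.973, 0.229, -0.0], [0.229, -0.973, -0.0], [-0.0, -0.0, -1.0]]
ft_force: [-0.6, -0.3, 0.8]
width: 0.0337
finger_force: 0.0
```

drive_tool(slide=[[0, 0, -0.02], [0, 0, -0.04], [0, 0, -0.05], [0, 0, 0], [0, 0, 0]], twist=[0, 0, 0, 0, 0])

```text
time_s: 23.2
ee_pos: [0.5528, -0.0, 0.2034]
tool_rot: [[0.973, 0.229, -0.001], [0.229, -0.973, -0.0], [-0.001, -0.0, -1.0]]
ft_force: [0.4, 0.1, -0.6]
width: 0.0348
finger_force: 0.0
```

Run:
```python
from h import *
im,c=img('wrist');print(get_state()['ee_pos'],get_state()['width'])
p=rect(im,c,.553,0,.125);print('rim',circ(p,.553,0,.053,.059),'lid',circ(rect(im,c,.553,0,.118),.553,0,.036,.041))
cx,cy=.5533,.0004
for r in(.043,.0455,.047):
    a=np.radians(np.arange(0,360,1));u=400-(cy+r*np.sin(a))/.00025;v=300-(cx+r*np.cos(a)-.553)/.00025
    q=p[np.clip(v.round().astype(int),0,599),np.clip(u.round().astype(int),0,799)].astype(int)
    print(r,np.nonzero(q[:,1]>100)[0].tolist())
# knob axis: dark slab seen by networks from two cameras
pts('wrist',c,'lid_mid',.134,2);pts('wrist',c,'lid_knob',.140,2);pts('wrist',c,'lid_tab',.1155,3)
im,c=img('top');pts('top',c,'tool_mid',.01,3);pts('top',c,'jar',0,2);pts('top',c,'plain_lid',.018,2)
im,c=img('scene');pts('scene',c,'lid_mid',.134,5)
```

```text
[ 5.52384908e-01 -5.58793436e-05  2.02706717e-01] 0.03449485189212275
rim [[0.5641000270843506, 0.0034000000450760126, 0.0560000017285347], [0.5512999892234802, 0.00039999998989515007, 0.05730000138282776]] lid [[0.5523999929428101, 9.999999747378752e-05, 0.039900001138448715], [0.567799985408783, -0.013100000098347664, 0.03620000183582306]]
0.043 [98, 99, 100, 101, 102, 103, 104, 105, 106, 107, 108, 109, 110, 111, 112, 113, 272, 273, 274, 275, 276, 277, 278, 279, 280, 281, 282, 283, 284, 285, 286, 287, 288, 289, 290, 291, 292, 293, 294]
0.0455 [99, 100, 101, 102, 103, 104, 105, 106, 107, 108, 109, 110, 111, 112, 113, 283, 284, 285, 286, 287, 288, 289, 290, 291, 292, 293, 294]
0.047 [98, 99, 100, 101, 102, 103, 104, 105, 106, 107, 108, 109, 235, 293, 294]
lid_mid 0.73 [283.5 211.7] [0.5549 0.0018 0.134 ]
lid_knob 0.92 [281.9 213.8] [0.5545 0.0031 0.14  ]
lid_tab 0.93 [282.4 155.4] [0.598  0.013  0.1155]
lid_tab 0.78 [522.1 398.1] [ 0.3987 -0.3121  0.1155]
tool_mid 0.72 [130.  310.6] [0.225  0.3141 0.01  ]
tool_mid 0.67 [150.1 205.1] [0.5146 0.2748 0.01  ]
jar 0.87 [245.6 192.5] [0.5557 0.0085 0.    ]
jar 0.36 [344.1 254.2] [ 0.384  -0.2711  0.    ]
plain_lid 0.92 [345.3 258.8] [ 0.3711 -0.2711  0.018 ]
plain_lid 0.56 [173.2 140.5] [0.7001 0.2167 0.018 ]
lid_mid 0.67 [298.1 222.6] [ 0.5544 -0.0046  0.134 ]
lid_mid 0.62 [129.2 270.3] [ 0.6467 -0.4183  0.134 ]
lid_mid 0.58 [138.7 199.4] [ 0.4384 -0.4118  0.134 ]
```

Both notches show bare seat and haven't turned, at 99–113° and 272–294°. The lid's tab axis is now at about 13°, the lid sits centred, and the bar is in the tray. Handing in.

```bash
python3 -c "
from cell import ctrl
print(ctrl.sign_off())"
```

```text
the job is handed in; nothing more can be done
None
```

I handed the job in at about 24 s: the wooden tool lies in the wide part of the tray, and the tabbed lid is seated in the jar, turned about 90° to lock, and released. The final check was by measurements from the camera images, not by viewing another picture.

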